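# Lower a crispbread slice in the toaster and hold the lever at its third notch

### The arm

A 7-joint arm with a two-finger parallel gripper is mounted at the origin on a cart in front of the work surface, level with it; the furniture and walls round the work are solid. World frame = base frame: x ahead of the robot, y to its left, z up, the work surface at z = 0. Lengths are in m, angles in rad, forces in N, time in s.
With the tool pointing down it reaches from about 0.425 to 0.925 m from the base axis. Payload 6.8 kg.
Tool frame: the origin (TCP) lies on the centre line of the jaws, within the pads' length; the fingertips stand 14 mm ahead of it and the grasp point (between the pads) lies 5 mm behind it (r.nose_length is the distance from the TCP to the fingertips, in m); z points along the fingers, y is the direction in which the jaws open and shut (so a half turn about z gives the same grasp; the last joint's range is limited). The gripper opens to 85 mm and grips with 20 to 120 N. Pads are 22 mm wide; open, the fingers measure 114 mm over their backs; the gripper's body (76 mm by 85 mm) begins 54 mm behind the grasp point. The pads swing forward as they close: fully open they stand 13 mm farther back than shut.
Start: joints at [1.115, 0.477, 0.022, 1.555, -0.011, 1.109, -0.083], TCP at [0.23, -0.635, 0.245] pointing down, gripper open.
Joint ranges: [-2.96, 2.96], [-0.34, 2.1], [-1.41, 1.46], [0.24, 2.44], [-1.37, 4.51], [0.17, 1.92], [-2.96, 2.96]. Speed limits (rad/s): [2.39, 2.39, 3.14, 3.14, 3.14, 3.14, 3.14].

### API

Orientations are given as a rotation vector (axis times angle).
In Python, from bench import r, imaging, look_for, outline_of gives the robot as it stands. The module is installed in compiled form; this text tells all that it offers.
- The arm moves only by the tool carry_out, never from a script. Its arguments are lists of equal length, an entry for each row: "offset": the shift along the tool's x, y, z as a fraction of full scale, a list of three; "turn": the turn, a rotation vector about the tool's x, y, z as a fraction of full scale, a list of three. A call has 1 to 8 rows; each row is the pose to reach, as a shift and turn from the pose commanded when the call began, along the tool's axes at that moment; what a row does not reach only later rows make up. Full scale, the value 1, is 0.5 m for a shift and 1.5 rad for a turn. A row lasts 1/10 s, in which the tool goes at most 50 mm and 8.59 degrees, less where a joint would pass 70% of its speed; a pose out of reach is approached as far as the arm can. A call with a number of a shift or a turn outside -1 to 1 is refused whole. A call with a gripper value outside its range is refused whole. "hand" is the closure, from 0 (fully open) to 1 (shut), set as the call begins (left out, the last holds). The fingers move at their own pace and stop on an object; "force" is the grip in N (left out, the last holds). Time passes only in rows, so rows that repeat a pose let the fingers close. It gives the time, the measured TCP pose, the force and the opening at its end, in the units of the state.
- r.get_obs(): the state, without advancing time (a new reading comes with each control period).
- imaging.grab_frame(name): name is "scene" or "side" or "wrist"; returns a dict with "pixels" (480x640x3 uint8, red, green, blue), "fx", "fy", "cx", "cy" (pixels), "R" (3x3) and "t" (3): a world point X has camera coordinates R X + t. Camera axes: x right, y down, z forward; pixel columns grow to the right and rows downward; lengths in m; the calibration is good to about 2 mm. A picture is of the moment at which its call begins. There is no depth.
- r.hand_in(): hands the job in, once; it reports no verdict.
Trained networks look in the newest picture that a camera, given by its name, has taken for a name from the list of things; names that differ only in an ending like _2 or _b are one class to them, and where a whole thing is asked for, a point or a joint stands for the part that bears it (a point fixed in the world has none). Each returns a list of dicts, best first, with "score" (0 to 1); they miss things now and then, are a little off and sometimes report something else, mostly with a low value. They report only what shows in the picture. A call takes as long as a camera call. They do not tell look-alikes from the thing itself.
- look_for(query, camera): "xyz" ([x, y, z] in m, in the coordinates of the camera as it stood for that picture, good to about 4 mm: the middle of the surface that is visible of it).
- outline_of(query, camera): "region" (480x640 bool, what is visible of it).
The state is a dict: "clock": time; "joints": joint angles; "qvel": joint speeds; "tau": joint torques, N m; "tcp_pos": TCP position; "orientation": TCP orientation; "contact_force": force on the tool from outside, world axes, zero at the start; "moment": the same for the moment, N m; "grip_width": finger opening in m.
Only numpy, scipy, OpenCV 4.12 (cv2) and the standard library are available. Lean on these libraries where they do the work, as an engineer would, in place of code of your own. Each camera call takes 0.05 s, during which the arm holds its last target. There are 200 camera calls.

### The job

Take the flat slice of crispbread off the bread board and stand it upright on its short thin edge in the toaster's slot, so that it rests on the carriage, and let go of it. Then press the toaster's lever down past the first two notches to the third, and finish while holding it there, short of the bottom stop: nothing latches it, and it springs back up if released. Leave everything else on the worktop where it is.

Things in the scene. Friction and masses are not known exactly. Their poses are not given: they have to be found in the camera images.
- toaster: White one-slice toaster, fixed, 110 mm deep (its x) x 180 mm long (its y) x 160 mm high, origin under its centre, z up. The slot in its top is 20 mm wide (x), 116 mm long (y). In it, 65 mm below the top with the lever up, is the carriage, a bar 14 x 108 mm on which the slice stands; it sinks with the lever. The lever sticks out of its -y end (the one towards the robot and to the right).
- slot (a point): Centre of the slot's mouth, level with the toaster's top (160 mm above the worktop); axes as the toaster's.
- lever (a joint): How far lever and carriage are pressed down, in m: 0 = up (start), notches felt at 0.015, 0.030 and 0.045 (third), firm bottom stop at 0.056. A spring pushes up with about 5 N at the top, 9.5 N at the third notch; the notches add or take up to 2.5 N and never hold it: let go at any depth, it rises all the way.
- lever_tab (a point): Centre of the top face of the lever's black tab; moves with it. Tab 40 mm (toaster x) x 36 mm (toaster y) x 16 mm thick, centre 21 mm out from the toaster's end face; top face 145 mm above the worktop when up. Pairs of short dark marks on the end face show where the top face stands at the first, second and third notch: 130, 115, 100 mm above the worktop.
- board: Pale wooden bread board on two feet, fixed, 130 mm (x, to the left and away from the robot) x 150 mm (y), top face 36 mm above the worktop (plate 16 mm thick, so 20 mm of air below its edge); origin on the worktop under its centre.
- crispbread: Flat rigid brown slice of crispbread, 105 (x) x 56 (y) x 10 mm (z), about 50 g, loose. Starts flat on the board, its long x axis to the left and away from the robot; its near right (-x) end overhangs the board's edge there by about 40 mm, free at both sides and below. Origin at the centre of its underside as it lies at the start, z through its thickness.
- crispbread_mid (a point): Centre of the crispbread slice, axes as the slice's.
- honey_pot: Turned wooden honey pot, 76 mm across, 82 mm high; bystander, origin under its centre.
- mug: White mug with dots, 87 mm across, 121 mm with its handle, 97 mm high; bystander, origin under its centre.
- teaspoon: Metal teaspoon lying flat, 130 x 27 x 11 mm; bystander, origin under its centre.
- tea_light: Tea light, 38 mm across, 15 mm high; bystander, origin under its centre.
- stone_dish: Shallow stone-coloured dish, 205 mm across, 41 mm high; bystander, origin under its centre.
- wooden_spoon: Wooden spoon lying flat, 310 x 47 x 14 mm; bystander, origin under its centre.
Mind the look-alikes: they are no part of the job. What is shaped like the crispbread but green is not meant.

How it is judged:
By the outcome, as a careful person would: the job done as asked, in the order asked, and still so for the second after the job is handed in, while the arm keeps its last pose, push and grip.
It also fails if it takes over 51 s, if anything falls off the work surface, if the arm or the gripper's body presses on something with over 40 N, if the wrist force passes 120 N, or if a joint passes its speed limit or range.

## Working session

There is one attempt and no reset: what is moved stays moved. The work goes in short steps, Python scripts to look and compute and a tool call to move; the robot and the scene stay as the last step left them, time stands still between calls to the robot, and variables do not carry over. Pictures are saved under pics/ and viewed, about 8 in all and at most 12, crops included, and the job is handed in when it is done.

Besides the shell and the picture viewer there is one more tool, called after ">>>" by a JSON object that holds its "fn" and its "kwargs", one argument or row to a line. carry_out: Moves the arm, as the interface text tells. Shift numbers are shares of 0.5 m and turn numbers shares of 1.5 rad, none past 1 either way. Its arguments: {"type":"object","properties":{"offset":{"type":"array","items":{"type":"array","items":{"type":"number","minimum":-1,"maximum":1}}},"turn":{"type":"array","items":{"type":"array","items":{"type":"number","minimum":-1,"maximum":1}}},"hand":{"type":"number"},"force":{"type":"number"}},"required":["offset","turn"]}

```bash
mkdir -p pics; python3 - <<'E'
from bench import r, imaging, look_for, outline_of
import cv2, numpy as np
o=r.get_obs(); print({k:np.round(v,3) for k,v in o.items()}, r.nose_length)
for c in ("scene","side"):
    f=imaging.grab_frame(c); cv2.imwrite(f"pics/{c}1.png",f["pixels"][:,:,::-1])
    np.savez(f"{c}.npz",**f)
    R,t=np.array(f["R"]),np.array(f["t"])
    print(c,f["fx"],f["cx"],f["cy"],"campos",-R.T@t)
    for q in ("crispbread","toaster","lever_tab","board"):
        for d in look_for(q,c)[:3]:
            print(q,round(d["score"],2),np.round(R.T@(np.array(d["xyz"])-t),3))
E
```

```text
{'clock': np.float64(0.0), 'joints': array([ 1.115,  0.478,  0.022,  1.556, -0.011,  1.109, -0.083]), 'qvel': array([-0.001,  0.001,  0.001,  0.   ,  0.001, -0.   , -0.   ]), 'tau': array([ 0.0000e+00, -5.9644e+01,  1.6080e+00, -2.8120e+01,  1.2000e-02,
        9.0000e-03,  0.0000e+00]), 'tcp_pos': array([ 0.23 , -0.634,  0.244]), 'orientation': array([-3.092e+00, -5.430e-01,  1.000e-03]), 'contact_force': array([-0.156, -0.035, -0.101]), 'moment': array([ 0.055, -0.014, -0.006]), 'grip_width': np.float64(0.085)} 0.014
scene 552.8315999286491 314.0509671601207 250.4802395455263 campos [-0.36423426  0.76747734  1.13156694]
crispbread 0.95 [ 0.424 -0.368  0.009]
crispbread 0.85 [ 0.481 -0.226  0.043]
crispbread 0.53 [ 0.462 -0.547  0.012]
toaster 0.92 [0.485 0.124 0.135]
lever_tab 0.66 [0.419 0.043 0.143]
lever_tab 0.43 [ 0.673 -0.1    0.044]
board 0.7 [ 0.493 -0.17   0.034]
side 478.69668298399324 315.9289632982553 243.2713055667305 campos [0.33445671 0.90019735 0.90307868]
crispbread 0.7 [ 0.435 -0.361  0.012]
crispbread 0.67 [ 0.487 -0.224  0.048]
crispbread 0.66 [ 0.469 -0.542  0.008]
toaster 0.66 [0.509 0.137 0.138]
lever_tab 0.69 [0.43  0.043 0.146]
board 0.7 [ 0.522 -0.168  0.04 ]
```

View pics/scene1.png

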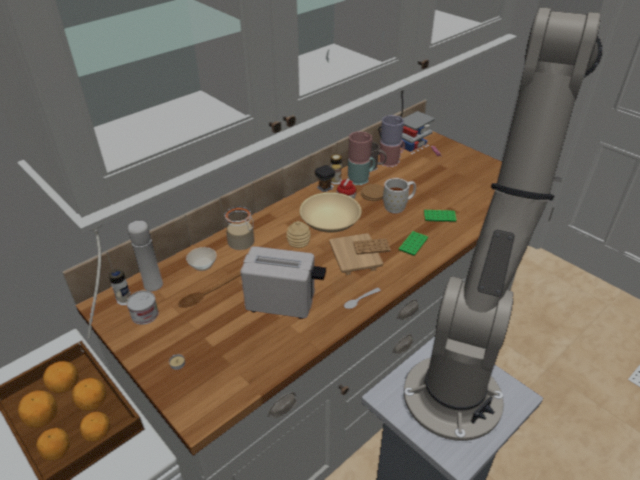

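View pics/side1.png

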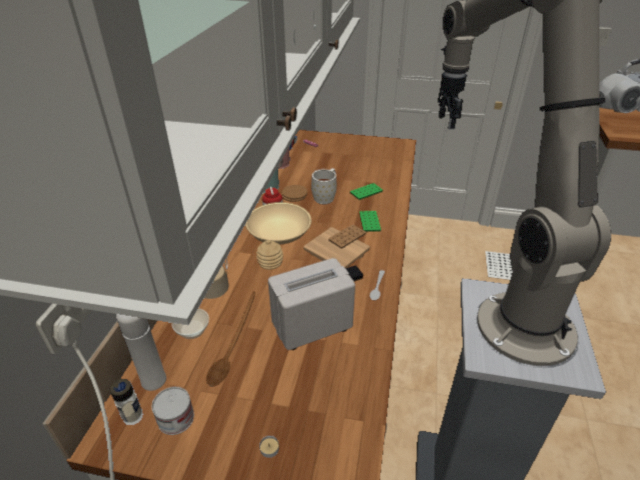

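The target is the brown slice on the board, at scene (372,246) and side (348,237). The green look-alikes are at scene (414,243) and (440,215). The toaster is at scene (280,280) with its lever at (318,272). Next I'll fit the poses and enlarge a crop to confirm the slice.

```bash
cat > h.py <<'E'
import numpy as np, cv2
from scipy.optimize import minimize
def box(x,y,yaw,sx,sy,z0,z1,ox=0,oy=0):
    c,s=np.cos(yaw),np.sin(yaw)
    return np.array([[x+c*(ox+a*sx/2)-s*(oy+b*sy/2), y+s*(ox+a*sx/2)+c*(oy+b*sy/2), z] for a in(-1,1) for b in(-1,1) for z in(z0,z1)])
def proj(f,P):
    C=P@np.array(f["R"]).T+np.array(f["t"]); return np.c_[f["fx"]*C[:,0]/C[:,2]+f["cx"], f["fy"]*C[:,1]/C[:,2]+f["cy"]]
def sil(f,boxes):
    m=np.zeros((480*4,640*4),np.uint8)
    for b in boxes:
        cv2.fillConvexPoly(m,cv2.convexHull(np.round(proj(f,b)*4+1.5).astype(np.int32)),1)
    return cv2.resize(m.astype(np.float32),(640,480),interpolation=cv2.INTER_AREA)
def fit(fs,masks,boxes,x0):
    def cost(p):
        return sum(np.abs(sil(f,boxes(*p))-m).sum()/m.sum() for f,m in zip(fs,masks))
    best=None
    for dy in(-.3,0,.3):
        q=np.array(x0)+[0,0,dy]
        S=np.vstack([q,q+[.02,0,0],q+[0,.02,0],q+[0,0,.2]])
        o=minimize(cost,q,method="Nelder-Mead",options=dict(initial_simplex=S,xatol=2e-4,fatol=1e-4))
        if best is None or o.fun<best.fun: best=o
    return best
TOAST=lambda x,y,w:[box(x,y,w,.11,.18,0,.16),box(x,y,w,.04,.036,.129,.145,0,-.111)]
BREAD=lambda x,y,w:[box(x,y,w,.105,.056,.036,.046)]
E
python3 - <<'E'
from bench import imaging, outline_of
from h import *
fs=[imaging.grab_frame(c) for c in("scene","side")]
def m(q,near=None):
    out=[]
    for f,c in zip(fs,("scene","side")):
        ds=outline_of(q,c)
        if near is not None:
            uv=proj(f,np.array([near]))[0]
            ds=sorted(ds,key=lambda d:np.hypot(*(np.argwhere(d["region"]).mean(0)[::-1]-uv)))
        print(q,c,ds[0]["score"],ds[0]["region"].sum()); out.append(ds[0]["region"].astype(np.float32))
    return out
mt=m("toaster"); mb=m("crispbread",[.484,-.225,.044])
for n,mm,B,x0 in(("toaster",mt,TOAST,[.49,.13,-.67]),("bread",mb,BREAD,[.484,-.225,.9])):
    o=fit(fs,mm,B,x0); print(n,o.x.round(4),o.fun)
    for i in(0,1):
        o=fit(fs[i:i+1],mm[i:i+1],B,x0); print("  single",i,o.x.round(4),o.fun)
a=fs[0]["pixels"][205:295,230:450,::-1]; b=fs[1]["pixels"][195:360,255:420,::-1]
b=cv2.resize(b,None,fx=1.8,fy=1.8,interpolation=3); a=cv2.resize(a,(800,int(90*800/220)),interpolation=3)
c=np.zeros((327+270,800,3),np.uint8); c[:327]=a[:327]; c[327:,:297]=b[:270]
cv2.imwrite("pics/crop1.png",c)
E
```

```text
toaster scene 0.74 4562
toaster side 0.82 5984
crispbread scene 0.71 459
crispbread side 0.93 503
toaster [ 0.5237  0.0983 -0.9546] 0.24654722213745117
  single 0 [ 0.5215  0.1015 -0.9084] 0.12309568375349045
  single 1 [ 0.5268  0.0975 -1.0549] 0.11393925547599792
bread [ 0.486  -0.2308  0.9717] 0.21532732248306274
  single 0 [ 0.4828 -0.2304  0.9451] 0.09899237751960754
  single 1 [ 0.4876 -0.2306  0.9621] 0.06113320216536522
```

View pics/crop1.png

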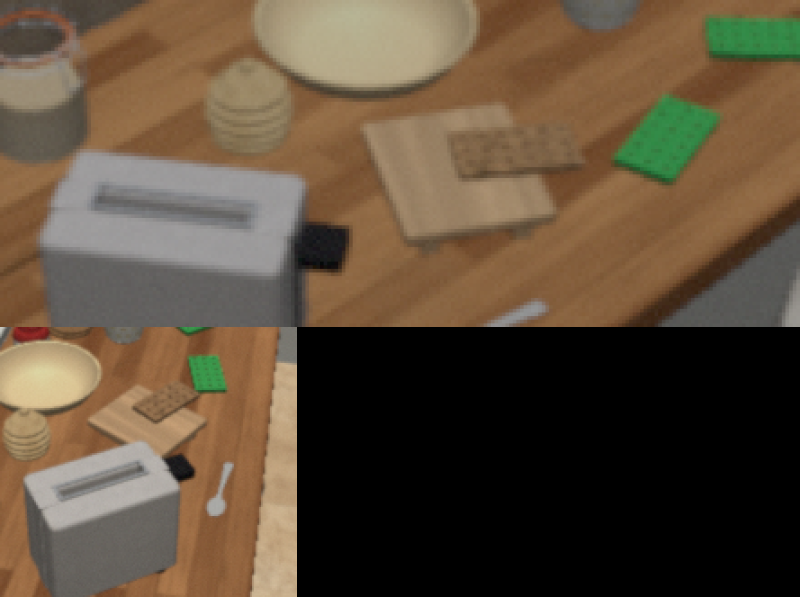

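The brown slice is confirmed on the board, overhanging its right edge at crop (580,150), with the green ones off the board. I'll get the toaster pose from its slot, whose ends are at scene (256,259)/(299,264) and side (287,288)/(334,272), and refine the slice by colour.

```bash
cat >> h.py <<'E'
def bp(f,uv,z):
    R=np.array(f["R"]);t=np.array(f["t"]);o=-R.T@t
    d=R.T@np.array([(uv[0]-f["cx"])/f["fx"],(uv[1]-f["cy"])/f["fy"],1]); return o+d*(z-o[2])/d[2]
E
python3 - <<'E'
from h import *
for c,A in(("scene",[(256.1,259.2),(299.3,264.1)]),("side",[(287.2,287.8),(334.4,272.2)])):
    f=dict(np.load(c+".npz")); im=f["pixels"].astype(int)
    a,b=[bp(f,u,.16) for u in A]; d=a-b; print(c,"slot",((a+b)/2).round(4),"len",np.hypot(*d[:2]).round(4),"y-az",np.arctan2(d[1],d[0])-np.pi/2)
    # dark slot by threshold
    uv=proj(f,box(.52,.1,-.95,.075,.15,.16,.16)); m=np.zeros((480,640),np.uint8); cv2.fillConvexPoly(m,cv2.convexHull(uv.round().astype(np.int32)),1)
    g=im.sum(2)/3; med=np.median(g[m>0]); s=np.argwhere((m>0)&(g<med-30))[:,::-1].astype(np.float32)
    r_=cv2.minAreaRect(s); P=np.array([bp(f,u,.16) for u in s]); 
    w=np.cov(P[:,:2].T); ev,V=np.linalg.eigh(w); v=V[:,1]*np.sign(V[1,1]); q=(P[:,:2]-P[:,:2].mean(0))@v
    print("   thr",len(s),"mid",P.mean(0).round(4),"ext",np.ptp(q).round(4),"yaw",np.arctan2(v[1],v[0])-np.pi/2)
    # tab
    uv=proj(f,box(.43,.04,-.95,.09,.09,.12,.15)); m[:]=0; cv2.fillConvexPoly(m,cv2.convexHull(uv.round().astype(np.int32)),1)
    s=np.argwhere((m>0)&(g<45))[:,::-1]; print("   tab",len(s),s.min(0),s.max(0),bp(f,s.mean(0),.14).round(4))
E
```

```text
scene slot [0.515  0.1079 0.16  ] len 0.1172 y-az -0.9145942468221306
   thr 197 mid [0.5158 0.1117 0.16  ] ext 0.1143 yaw -0.9351413105984491
   tab 156 [311 267] [325 282] [0.4268 0.0451 0.14  ]
side slot [0.5198 0.107  0.16  ] len 0.1199 y-az -0.9109686349188506
   thr 418 mid [0.5202 0.1082 0.16  ] ext 0.121 yaw -0.9261906208811641
   tab 144 [347 266] [362 280] [0.428  0.0399 0.14  ]
```

```bash
cat >> h.py <<'E'
from scipy.spatial.transform import Rotation as Ro
def Rtilt(az,tilt):
    """vertical-tool x at azimuth az, tool z tilted from down toward az by tilt"""
    f=np.array([np.cos(az),np.sin(az),0]);u=np.array([0,0,1.])
    z=np.sin(tilt)*f-np.cos(tilt)*u; x=np.cos(tilt)*f+np.sin(tilt)*u
    return np.c_[x,np.cross(z,x),z]
def step(o,p,R):
    R0=Ro.from_rotvec(o["orientation"]).as_matrix()
    d=R0.T@(np.array(p)-o["tcp_pos"]); w=Ro.from_matrix(R0.T@R).as_rotvec()
    print("offset",(d/.5).round(4).tolist(),"turn",(w/1.5).round(4).tolist(),"| dist",np.linalg.norm(d).round(4),"deg",np.degrees(np.linalg.norm(w)).round(2),"| t",o["clock"].round(2),"q",o["joints"].round(2).tolist(),"F",o["contact_force"].round(1))
E
python3 - <<'E'
from h import *; from bench import r
R=Rtilt(.96,np.pi/4); print(R.round(3))
step(r.get_obs(),np.array([.4635,-.263,.041])-.2*R[:,2],R)
E
```

```text
[[ 0.406  0.819  0.406]
 [ 0.579 -0.574  0.579]
 [ 0.707  0.    -0.707]]Traceback (most recent call last):
  File "<stdin>", line 3, in <module>
  File "h.py", line 37, in step
    print("offset",(d/.5).round(4).tolist(),"turn",(w/1.5).round(4).tolist(),"| dist",np.linalg.norm(d).round(4),"deg",np.degrees(np.linalg.norm(w)).round(2),"| t",o["clock"].round(2),"q",o["joints"].round(2).tolist(),"F",o["contact_force"].round(1))
                                                                                                                                                                    ^^^^^^^^^^^^^^^^
AttributeError: 'float' object has no attribute 'round'
```

```bash
sed -i 's/o\["clock"\].round(2)/round(float(o["clock"]),2)/; s/o\["joints"\].round(2)/np.round(o["joints"],2)/; s/o\["contact_force"\].round(1)/np.round(o["contact_force"],1)/' h.py
python3 - <<'E'
from h import *; from bench import r
R=Rtilt(.96,np.pi/4)
step(r.get_obs(),np.array([.4635,-.263,.041])-.2*R[:,2],R)
E
```

```text
offset [0.4608, -0.3771, 0.1258] turn [0.1602, 0.5068, -0.3867] | dist 0.3043 deg 56.49 | t 0.8 q [1.11, 0.48, 0.02, 1.56, -0.01, 1.11, -0.08] F [ 0.4  0.1 -0.7]
```

>>> {"fn": "carry_out", "kwargs": {
  "offset": [
    [0.46,-0.377,0.126],
    [0.46,-0.377,0.126],
    [0.46,-0.377,0.126],
    [0.46,-0.377,0.126],
    [0.46,-0.377,0.126],
    [0.46,-0.377,0.126],
    [0.46,-0.377,0.126],
    [0.46,-0.377,0.126]
  ],
  "turn": [
    [0.16,0.507,-0.387],
    [0.16,0.507,-0.387],
    [0.16,0.507,-0.387],
    [0.16,0.507,-0.387],
    [0.16,0.507,-0.387],
    [0.16,0.507,-0.387],
    [0.16,0.507,-0.387],
    [0.16,0.507,-0.387]
  ],
  "hand": 0,
  "force": 40
}}

```text
clock: 1.6
tcp_pos: [0.3814, -0.3788, 0.1806]
orientation: [-2.317, -1.205, -0.962]
contact_force: [-0.9, -1.7, -0.1]
grip_width: 0.0855
```

```bash
python3 - <<'E'
from h import *; from bench import r,imaging
R=Rtilt(.96,np.pi/4); o=r.get_obs()
step(o,np.array([.4635,-.263,.041])-.2*R[:,2],R)
f=imaging.grab_frame("wrist"); np.savez("wrist.npz",**f)
im=f["pixels"][:,:,::-1].copy(); cv2.imwrite("pics/w1.png",im)
print(np.round(proj(f,box(.486,-.2308,.96,.105,.056,.046,.046)),0).tolist())
E
```

```text
offset [0.0033, 0.0017, -0.0018] turn [-0.001, -0.0017, -0.001] | dist 0.0021 deg 0.19 | t 1.6 q [1.35, 0.6, -0.41, 1.8, -0.55, 1.16, 0.68] F [-0.9 -1.7 -0.1]
[[351.0, 219.0], [351.0, 219.0], [276.0, 219.0], [276.0, 219.0], [346.0, 117.0], [346.0, 117.0], [281.0, 117.0], [281.0, 117.0]]
```

View pics/w1.png

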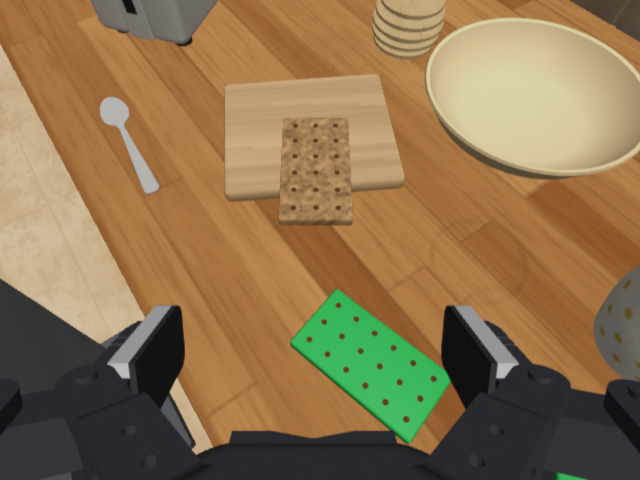

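The wrist view shows the slice ahead, with corners at (279,220), (353,220), (283,118) and (349,118). That is within 3 px of the predicted corners.

```bash
python3 - <<'E'
from h import *; from bench import r
f=dict(np.load("wrist.npz")); a,b,c,d=[bp(f,u,.046) for u in((279,220),(353,220),(283,118),(349,118))]
m=(a+b+c+d)/4; x=(c+d-a-b)/2; print("mid",m.round(4),"len",np.linalg.norm(x).round(4),"w",np.linalg.norm(a-b).round(4),"yaw",np.arctan2(x[1],x[0]).round(3),"nearend",((a+b)/2).round(4))
w=np.arctan2(x[1],x[0]); R=Rtilt(w,np.pi/4)
g=(a+b)/2+x/np.linalg.norm(x)*.013; g[2]=.041; print("grasp",g.round(4))
o=r.get_obs(); step(o,g-.05*R[:,2],R); step(o,g,R)
E
```

```text
mid [ 0.4869 -0.2326  0.046 ] len 0.104 w 0.0552 yaw 0.957 nearend [ 0.457  -0.2751  0.046 ]
grasp [ 0.4645 -0.2645  0.041 ]
offset [0.0026, 0.0033, 0.2995] turn [-0.0009, 0.0004, -0.0003] | dist 0.1498 deg 0.09 | t 1.65 q [1.35, 0.59, -0.41, 1.8, -0.55, 1.16, 0.68] F [-0.8 -1.2 -0.1]
offset [0.0027, 0.0034, 0.3995] turn [-0.0009, 0.0004, -0.0003] | dist 0.1998 deg 0.09 | t 1.65 q [1.35, 0.59, -0.41, 1.8, -0.55, 1.16, 0.68] F [-0.8 -1.2 -0.1]
```

>>> {"fn": "carry_out", "kwargs": {
  "offset": [
    [0.003,0.003,0.08],
    [0.003,0.003,0.16],
    [0.003,0.003,0.24],
    [0.003,0.003,0.3],
    [0.003,0.003,0.35],
    [0.003,0.003,0.4],
    [0.003,0.003,0.4],
    [0.003,0.003,0.4]
  ],
  "turn": [
    [0,0,0],
    [0,0,0],
    [0,0,0],
    [0,0,0],
    [0,0,0],
    [0,0,0],
    [0,0,0],
    [0,0,0]
  ]
}}

```text
clock: 2.45
tcp_pos: [0.4652, -0.2644, 0.0425]
orientation: [-2.322, -1.209, -0.96]
contact_force: [-0.2, 0.3, -0.1]
grip_width: 0.0853
```

>>> {"fn": "carry_out", "kwargs": {
  "offset": [
    [0,0,0],
    [0,0,0],
    [0,0,0],
    [0,0,0],
    [0,0,0],
    [0,0,0],
    [0,0,0],
    [0,0,0]
  ],
  "turn": [
    [0,0,0],
    [0,0,0],
    [0,0,0],
    [0,0,0],
    [0,0,0],
    [0,0,0],
    [0,0,0],
    [0,0,0]
  ],
  "hand": 1,
  "force": 40
}}

```text
clock: 3.25
tcp_pos: [0.4653, -0.2644, 0.0427]
orientation: [-2.322, -1.208, -0.963]
contact_force: [-2.5, -3.5, 6.7]
grip_width: 0.0548
```

```bash
python3 - <<'E'
from h import *; from bench import r,imaging
R=Rtilt(.957,np.pi/4); o=r.get_obs(); print(o["grip_width"])
step(o,[.4645,-.2645,.041],R)
f=imaging.grab_frame("wrist"); cv2.imwrite("pics/w2.png",f["pixels"][:,:,::-1])
E
```

```text
0.054757141638595484
offset [-0.0031, -0.0012, 0.0016] turn [0.0001, 0.0002, 0.0017] | dist 0.0018 deg 0.15 | t 3.25 q [1.19, 0.78, -0.5, 1.96, -0.66, 0.74, 0.74] F [-2.5 -3.5  6.7]
```

View pics/w2.png

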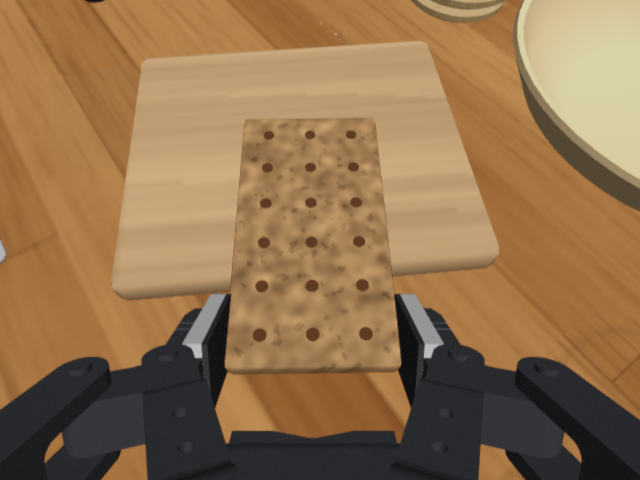

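Gripped: the opening is 55 mm and the slice sits squarely between the pads at (313,370). Next I'll lift straight up, then reorient.

```bash
python3 - <<'E'
from h import *; from bench import r
o=r.get_obs(); p=o["tcp_pos"]
step(o,p+[0,0,.15],Rtilt(.957,np.pi/4)); step(o,[.45,-.08,.33],Rtilt(1.5,0))
E
```

```text
offset [0.2121, 0.0005, -0.2122] turn [-0.0, 0.0001, 0.0017] | dist 0.15 deg 0.14 | t 3.3 q [1.19, 0.78, -0.5, 1.96, -0.66, 0.74, 0.74] F [-1.9 -3.1  5.9]
offset [0.6076, -0.2359, -0.2058] turn [0.1427, -0.5101, -0.3414] | dist 0.3418 deg 54.16 | t 3.3 q [1.19, 0.78, -0.5, 1.96, -0.66, 0.74, 0.74] F [-1.9 -3.1  5.9]
```

>>> {"fn": "carry_out", "kwargs": {
  "offset": [
    [0.035,0,-0.035],
    [0.1,0,-0.1],
    [0.17,0,-0.17],
    [0.212,0,-0.212],
    [0.212,0,-0.212]
  ],
  "turn": [
    [0,0,0],
    [0,0,0],
    [0,0,0],
    [0,0,0],
    [0,0,0]
  ]
}}

```text
clock: 3.8
tcp_pos: [0.4666, -0.2643, 0.1959]
orientation: [-2.323, -1.215, -0.965]
contact_force: [0.4, -0.5, -1.5]
grip_width: 0.055
```

>>> {"fn": "carry_out", "kwargs": {
  "offset": [
    [0.05,-0.03,0],
    [0.1,-0.06,0],
    [0.15,-0.09,0],
    [0.2,-0.12,0],
    [0.25,-0.15,0.006],
    [0.32,-0.19,0.006],
    [0.396,-0.236,0.006],
    [0.396,-0.236,0.006]
  ],
  "turn": [
    [0.02,-0.07,-0.05],
    [0.04,-0.15,-0.1],
    [0.06,-0.22,-0.15],
    [0.08,-0.29,-0.2],
    [0.1,-0.36,-0.24],
    [0.12,-0.43,-0.29],
    [0.143,-0.51,-0.341],
    [0.143,-0.51,-0.341]
  ]
}}

```text
clock: 4.6
tcp_pos: [0.4521, -0.0701, 0.3334]
orientation: [2.276, 2.159, 0.004]
contact_force: [-0.0, 0.1, -1.4]
grip_width: 0.0551
```

```bash
python3 - <<'E'
from h import *; from bench import r
o=r.get_obs(); print(o["grip_width"]); step(o,[.45,-.08,.33],Rtilt(1.5,0))
step(o,[.518,.108,.31],Rtilt(np.pi-.92,-np.pi/4))
E
```

```text
0.055113271175327945
offset [-0.0199, -0.0033, 0.0067] turn [0.0034, 0.0006, 0.0121] | dist 0.0106 deg 1.08 | t 4.6 q [0.62, 0.07, -0.63, 1.9, 0.05, 1.18, -0.07] F [-0.   0.1 -1.4]
offset [0.3628, 0.1126, 0.0469] turn [-0.1811, -0.4996, -0.4453] | dist 0.1914 deg 59.59 | t 4.6 q [0.62, 0.07, -0.63, 1.9, 0.05, 1.18, -0.07] F [-0.   0.1 -1.4]
```

>>> {"fn": "carry_out", "kwargs": {
  "offset": [
    [0.05,0.016,0],
    [0.1,0.03,0],
    [0.15,0.05,0],
    [0.2,0.06,0.01],
    [0.26,0.08,0.02],
    [0.31,0.1,0.03],
    [0.36,0.113,0.047],
    [0.36,0.113,0.047]
  ],
  "turn": [
    [-0.026,-0.072,-0.064],
    [-0.052,-0.144,-0.128],
    [-0.078,-0.215,-0.19],
    [-0.104,-0.287,-0.255],
    [-0.13,-0.358,-0.319],
    [-0.156,-0.43,-0.383],
    [-0.181,-0.5,-0.445],
    [-0.181,-0.5,-0.445]
  ]
}}

```text
clock: 5.4
tcp_pos: [0.5168, 0.1018, 0.302]
orientation: [1.071, 2.162, -0.451]
contact_force: [0.0, -0.8, -1.2]
grip_width: 0.0554
```

```bash
python3 - <<'E'
from h import *; from bench import r,imaging
o=r.get_obs(); print(o["grip_width"],o["tcp_pos"])
step(o,[.518,.108,.31],Rtilt(np.pi-.92,-np.pi/4))
fs=[imaging.grab_frame(c) for c in("scene","side")]
for c,f in zip(("scene","side"),fs): np.savez(c+"2.npz",**f)
a=cv2.resize(fs[0]["pixels"][170:320,225:355,::-1],None,fx=3,fy=3,interpolation=3)
b=cv2.resize(fs[1]["pixels"][170:320,240:370,::-1],None,fx=3,fy=3,interpolation=3)
cv2.imwrite("pics/c2.png",np.hstack([a,b]))
E
```

```text
0.05542451612361408 [0.51676993 0.10177909 0.30202707]
offset [-0.0052, 0.0093, -0.0174] turn [-0.007, -0.006, 0.0028] | dist 0.0102 deg 0.83 | t 5.4 q [0.0, 0.3, -0.88, 2.01, 1.01, 1.37, -0.67] F [ 0.  -0.8 -1.2]
```

View pics/c2.png

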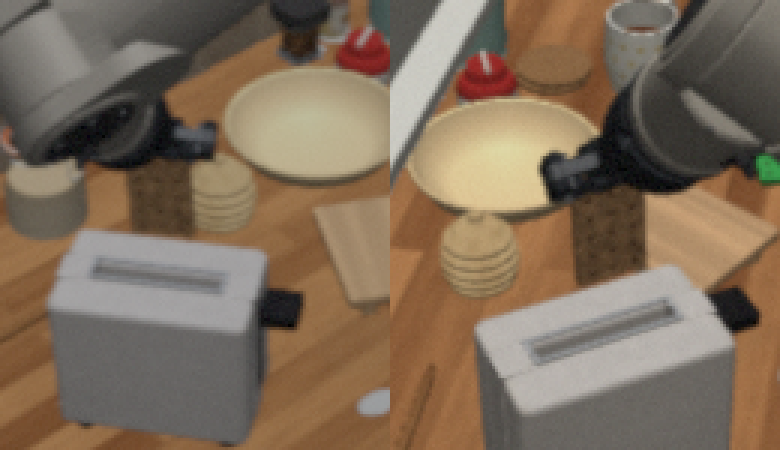

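The slice hangs upright, at left (160,200) and right (610,235), beside and above the slot. I'll use the wrist view for relative alignment.

```bash
python3 - <<'E'
from h import *; from bench import r,imaging
f=imaging.grab_frame("wrist"); np.savez("wrist3.npz",**f); cv2.imwrite("pics/w3.png",f["pixels"][:,:,::-1])
o=r.get_obs(); print(o["tcp_pos"].round(4))
print("slot corners",proj(f,box(.518,.108,-.92,.02,.116,.16,.16))[::2].round().tolist())
R=Ro.from_rotvec(o["orientation"]).as_matrix(); p=o["tcp_pos"]
# slice corners (bottom edge) as gripped: slice x=(z+x)/sqrt2, z=(x-z)/sqrt2 tool
sx=(R[:,2]+R[:,0])/2**.5; sz=(R[:,0]-R[:,2])/2**.5; print("sx",sx.round(3),"sz",sz.round(3))
for X in(-.0135,.0915):
  print([proj(f,(p+sx*X+R[:,1]*b+sz*(s-.0017))[None])[0].round().tolist() for b in(-.028,.028) for s in(-.005,.005)])
E
```

```text
[0.5183 0.096  0.3053]
slot corners [[202.0, 12.0], [455.0, 10.0], [211.0, 50.0], [444.0, 48.0]]
sx [-0.009  0.002 -1.   ] sz [-0.591  0.807  0.007]
[[224.0, 380.0], [218.0, 374.0], [395.0, 381.0], [401.0, 374.0]]
[[248.0, 138.0], [245.0, 122.0], [373.0, 139.0], [376.0, 122.0]]
```

View pics/w3.png

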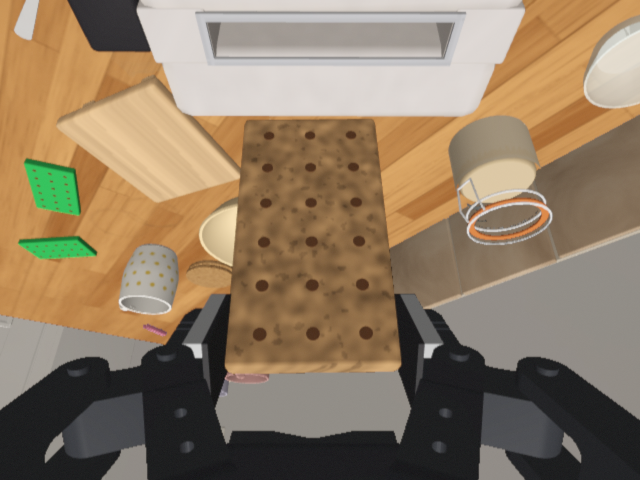

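The wrist view shows the slice square in the grip, with its lower edge at (246..376,120), and the slot at about (215..453, 20..60). I'll enlarge the slot for exact corners.

```bash
python3 - <<'E'
from h import *
f=dict(np.load("wrist3.npz")); cv2.imwrite("pics/w3c.png",cv2.resize(f["pixels"][0:80,190:475,::-1],None,fx=2.8,fy=6,interpolation=3))
g=f["pixels"].astype(int).sum(2)//3
for u in(260,330,400): print(u,g[0:80:2,u].tolist())
for v in(30,50): print(v,g[v,190:240:2].tolist(),g[v,430:475:2].tolist())
E
```

```text
260 [214, 215, 214, 214, 213, 198, 143, 184, 200, 196, 193, 168, 154, 155, 154, 154, 154, 155, 155, 155, 156, 155, 155, 162, 172, 181, 191, 200, 185, 156, 200, 197, 195, 212, 216, 216, 216, 216, 215, 215]
330 [215, 215, 214, 212, 209, 200, 144, 184, 201, 197, 194, 174, 152, 152, 153, 152, 154, 154, 154, 155, 154, 155, 156, 162, 172, 181, 190, 199, 185, 150, 200, 199, 196, 214, 217, 217, 217, 217, 217, 216]
400 [214, 214, 213, 209, 205, 197, 146, 185, 200, 196, 193, 174, 153, 154, 154, 154, 155, 154, 154, 153, 153, 153, 152, 159, 169, 180, 189, 198, 188, 151, 199, 197, 193, 211, 216, 216, 216, 215, 214, 214]
30 [215, 215, 214, 215, 213, 195, 196, 201, 197, 128, 102, 99, 98, 98, 101, 151, 153, 153, 153, 154, 154, 154, 154, 153, 153] [151, 151, 151, 149, 116, 111, 110, 109, 110, 110, 135, 131, 194, 196, 201, 202, 215, 214, 215, 215, 215, 215, 215]
50 [215, 215, 214, 214, 215, 214, 213, 199, 193, 199, 201, 143, 102, 143, 181, 181, 182, 183, 182, 181, 181, 181, 180, 180, 180] [178, 177, 178, 177, 178, 175, 115, 135, 141, 193, 197, 201, 204, 216, 216, 217, 217, 217, 217, 216, 216, 215, 215]
```

View pics/w3c.png

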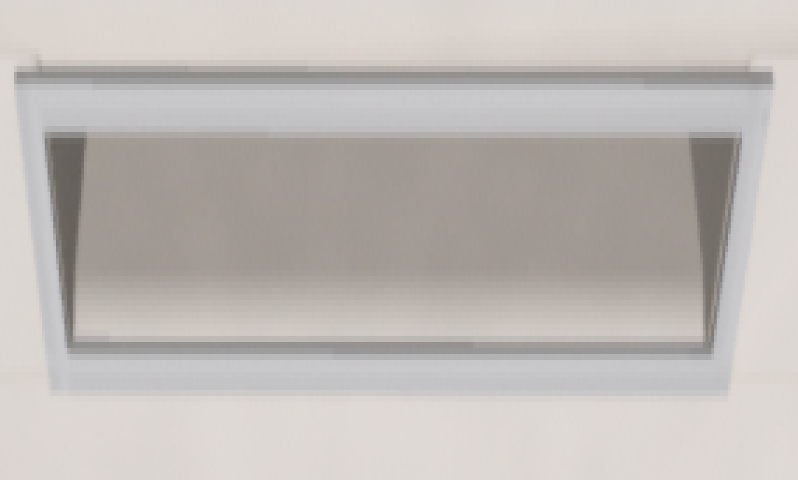

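```bash
python3 - <<'E'
from h import *; from bench import r
f=dict(np.load("wrist3.npz")); a,b,c,d=[bp(f,u,.16) for u in((206,22),(455,22),(214,58.5),(444.6,58.5))]
m=(a+b+c+d)/4; y=(b+d-a-c)/2; yaw=np.arctan2(y[1],y[0])-np.pi/2
print("mid",m.round(4),"len",np.linalg.norm(y).round(4),"w",np.linalg.norm((a+b-c-d)/2).round(4),"yaw",yaw.round(4))
o=r.get_obs(); R0=Ro.from_rotvec(o["orientation"]).as_matrix(); p=o["tcp_pos"]
# slice lower edge, front face from pixels at its presumed plane: intersect rays with z=p-.094
for z in(p[2]-.0915,p[2]-.0945):
  e1,e2=bp(f,(246,120),z),bp(f,(376,120),z); s=e2-e1
  ty=np.array([np.cos(yaw+np.pi/2),np.sin(yaw+np.pi/2),0]); tx=np.array([np.cos(yaw),np.sin(yaw),0])
  em=(e1+e2)/2; print("edge w",np.linalg.norm(s).round(4),"az-90",(np.arctan2(s[1],s[0])-np.pi/2).round(4),"edge rel tcp tx,ty",((em-p)@tx).round(4),((em-p)@ty).round(4))
R=Rtilt(np.pi+yaw,-np.pi/4)
step(o,[m[0],m[1],.29],R); step(o,[m[0],m[1],.205],R)
E
```

```text
mid [0.5222 0.1043 0.16  ] len 0.1169 w 0.0199 yaw -0.9289
edge w 0.0552 az-90 -0.9267 edge rel tcp tx,ty -0.0051 -0.0005
edge w 0.0565 az-90 -0.9267 edge rel tcp tx,ty -0.0021 -0.0006
offset [0.0276, 0.0163, 0.0156] turn [-0.0073, -0.0049, -0.0018] | dist 0.0178 deg 0.77 | t 5.55 q [0.01, 0.3, -0.88, 2.0, 1.01, 1.37, -0.67] F [ 0.4 -0.3 -0.9]
offset [0.147, 0.0173, 0.1367] turn [-0.0073, -0.0049, -0.0018] | dist 0.1007 deg 0.77 | t 5.55 q [0.01, 0.3, -0.88, 2.0, 1.01, 1.37, -0.67] F [ 0.4 -0.3 -0.9]
```

```bash
python3 - <<'E'
from h import *; from bench import r
o=r.get_obs(); print(np.abs(o["qvel"]).max()); R=Rtilt(np.pi-.9289,-np.pi/4)
step(o,[.5216,.106,.265],R)
E
```

```text
0.028297881846603617
offset [0.0652, 0.0177, 0.0488] turn [-0.0073, -0.0049, -0.0017] | dist 0.0417 deg 0.77 | t 5.55 q [0.01, 0.3, -0.88, 2.0, 1.01, 1.37, -0.67] F [ 0.4 -0.3 -0.9]
```

>>> {"fn": "carry_out", "kwargs": {
  "offset": [
    [0.015,0.018,0],
    [0.03,0.018,0.015],
    [0.045,0.018,0.03],
    [0.065,0.018,0.049],
    [0.065,0.018,0.049],
    [0.065,0.018,0.049],
    [0.065,0.018,0.049]
  ],
  "turn": [
    [-0.0073,-0.005,-0.002],
    [-0.0073,-0.005,-0.002],
    [-0.0073,-0.005,-0.002],
    [-0.0073,-0.005,-0.002],
    [-0.0073,-0.005,-0.002],
    [-0.0073,-0.005,-0.002],
    [-0.0073,-0.005,-0.002]
  ]
}}

```text
clock: 6.25
tcp_pos: [0.5224, 0.1066, 0.2665]
orientation: [1.075, 2.145, -0.443]
contact_force: [0.7, 0.6, -0.1]
grip_width: 0.0549
```

```bash
python3 - <<'E'
from h import *; from bench import r
o=r.get_obs(); print(o["tcp_pos"].round(4),np.abs(o["qvel"]).max()); R=Rtilt(np.pi-.9289,-np.pi/4)
step(o,[.5216,.106,.265],R); step(o,[.5216,.106,.265],Ro.from_rotvec(o["orientation"]).as_matrix()); step(o,[.5216,.106,.25],R)
E
```

```text
[0.5224 0.1066 0.2665] 0.006058187268931349
offset [0.0021, -0.002, 0.0021] turn [0.0016, 0.0015, -0.0008] | dist 0.0018 deg 0.2 | t 6.25 q [-0.03, 0.37, -0.86, 2.03, 1.07, 1.37, -0.78] F [ 0.7  0.6 -0.1]
offset [0.0021, -0.002, 0.0021] turn [0.0, 0.0, 0.0] | dist 0.0018 deg 0.0 | t 6.25 q [-0.03, 0.37, -0.86, 2.03, 1.07, 1.37, -0.78] F [ 0.7  0.6 -0.1]
offset [0.0233, -0.0021, 0.0233] turn [0.0016, 0.0015, -0.0008] | dist 0.0165 deg 0.2 | t 6.25 q [-0.03, 0.37, -0.86, 2.03, 1.07, 1.37, -0.78] F [ 0.7  0.6 -0.1]
```

>>> {"fn": "carry_out", "kwargs": {
  "offset": [
    [0.012,-0.002,0.012],
    [0.024,-0.002,0.024],
    [0.036,-0.002,0.036],
    [0.048,-0.002,0.048],
    [0.06,-0.002,0.06],
    [0.074,-0.002,0.074],
    [0.087,-0.002,0.087],
    [0.087,-0.002,0.087]
  ],
  "turn": [
    [0.001,0.001,0],
    [0.001,0.001,0],
    [0.001,0.001,0],
    [0.001,0.001,0],
    [0.001,0.001,0],
    [0.001,0.001,0],
    [0.001,0.001,0],
    [0.001,0.001,0]
  ]
}}

```text
clock: 7.05
tcp_pos: [0.521, 0.1056, 0.203]
orientation: [1.075, 2.149, -0.447]
contact_force: [0.1, 0.2, -0.7]
grip_width: 0.0549
```

```bash
python3 - <<'E'
from h import *; from bench import r,imaging
o=r.get_obs(); print(o["tcp_pos"].round(4)); R=Rtilt(np.pi-.9289,-np.pi/4)
step(o,[.5216,.106,.19],R)
f=imaging.grab_frame("wrist"); cv2.imwrite("pics/w4.png",f["pixels"][:,:,::-1])
E
```

```text
[0.521  0.1056 0.203 ]
offset [0.0183, 0.0014, 0.0184] turn [-0.0006, -0.0001, 0.0009] | dist 0.013 deg 0.1 | t 7.05 q [-0.08, 0.48, -0.83, 2.08, 1.15, 1.34, -0.91] F [ 0.1  0.2 -0.7]
```

View pics/w4.png

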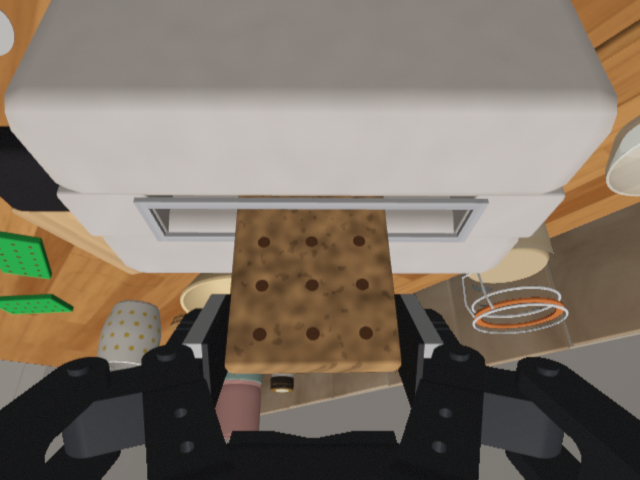

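The slice is inside the slot (top rim at row 200, slice spanning 237..385) with no contact force. I'll lower it the last centimetre until contact.

>>> {"fn": "carry_out", "kwargs": {
  "offset": [
    [0.006,0.001,0.006],
    [0.012,0.001,0.012],
    [0.017,0.001,0.017],
    [0.02,0.001,0.02],
    [0.02,0.001,0.02],
    [0.02,0.001,0.02]
  ],
  "turn": [
    [0,0,0],
    [0,0,0],
    [0,0,0],
    [0,0,0],
    [0,0,0],
    [0,0,0]
  ]
}}

```text
clock: 7.7
tcp_pos: [0.522, 0.1063, 0.1904]
orientation: [1.076, 2.147, -0.445]
contact_force: [0.4, -0.6, -0.4]
grip_width: 0.0553
```

>>> {"fn": "carry_out", "kwargs": {
  "offset": [
    [0.002,0,0.002],
    [0.004,0,0.004],
    [0.006,0,0.006],
    [0.006,0,0.006]
  ],
  "turn": [
    [0,0,0],
    [0,0,0],
    [0,0,0],
    [0,0,0]
  ]
}}

```text
clock: 8.1
tcp_pos: [0.5222, 0.1062, 0.1869]
orientation: [1.076, 2.145, -0.445]
contact_force: [-1.4, -0.8, 6.1]
grip_width: 0.0552
```

>>> {"fn": "carry_out", "kwargs": {
  "offset": [
    [-0.002,0,-0.002],
    [-0.002,0,-0.002]
  ],
  "turn": [
    [0,0,0],
    [0,0,0]
  ]
}}

```text
clock: 8.3
tcp_pos: [0.5222, 0.1063, 0.1882]
orientation: [1.076, 2.146, -0.445]
contact_force: [-1.1, 0.1, 4.9]
grip_width: 0.055
```

>>> {"fn": "carry_out", "kwargs": {
  "offset": [
    [0,0,0],
    [0,0,0],
    [0,0,0],
    [0,0,0],
    [0,0,0],
    [0,0,0],
    [0,0,0],
    [0,0,0]
  ],
  "turn": [
    [0,0,0],
    [0,0,0],
    [0,0,0],
    [0,0,0],
    [0,0,0],
    [0,0,0],
    [0,0,0],
    [0,0,0]
  ],
  "hand": 0
}}

```text
clock: 9.1
tcp_pos: [0.522, 0.1063, 0.1876]
orientation: [1.076, 2.147, -0.445]
contact_force: [0.4, 0.0, 0.1]
grip_width: 0.0854
```

```bash
python3 - <<'E'
from h import *; from bench import r,imaging
o=r.get_obs(); print(o["tcp_pos"].round(4)); R=Rtilt(np.pi-.9289,-np.pi/4)
step(o,o["tcp_pos"]-.15*R[:,2],R)
f=imaging.grab_frame("wrist"); cv2.imwrite("pics/w5.png",f["pixels"][:,:,::-1])
E
```

```text
[0.522  0.1063 0.1876]
offset [-0.0002, 0.0002, -0.3] turn [0.0005, 0.0004, -0.0003] | dist 0.15 deg 0.06 | t 9.1 q [-0.09, 0.5, -0.82, 2.09, 1.18, 1.34, -0.95] F [0.4 0.  0.1]
```

View pics/w5.png

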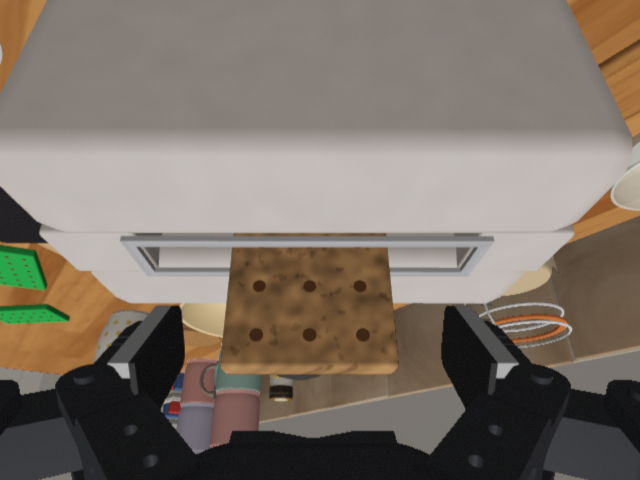

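Released: the slice stands on its own in the slot, its top edge at (310,370), with the pads clear. Next I'll retreat and go to the lever.

>>> {"fn": "carry_out", "kwargs": {
  "offset": [
    [0,0,-0.04],
    [0,0,-0.1],
    [0,0,-0.17],
    [0,0,-0.24],
    [0,0,-0.3],
    [0,0,-0.3],
    [0,0,-0.3]
  ],
  "turn": [
    [0,0,0],
    [0,0,0],
    [0,0,0],
    [0,0,0],
    [0,0,0],
    [0,0,0],
    [0,0,0]
  ],
  "hand": 1
}}

```text
clock: 9.85
tcp_pos: [0.4585, 0.1913, 0.2936]
orientation: [1.075, 2.147, -0.444]
contact_force: [0.4, -0.8, -0.7]
grip_width: 0.0001
```

```bash
python3 - <<'E'
from h import *; from bench import r,imaging
o=r.get_obs(); print(o["tcp_pos"].round(4)); f=imaging.grab_frame("wrist")
R0=Ro.from_rotvec(o["orientation"]).as_matrix()
cam=-np.array(f["R"]).T@np.array(f["t"]); print("cam in tool",(R0.T@(cam-o["tcp_pos"])).round(3))
ty=np.array([.801,.599]); tab=np.array([.5222,.1043])-.117*ty; print(tab)
for az in(.642,.642+np.pi): step(o,[*tab,.25],Rtilt(az,0))
E
```

```text
[0.4585 0.1913 0.2936]
cam in tool [ 0.067  0.    -0.129]
[0.428483 0.034217]
offset [-0.0907, -0.2363, 0.2139] turn [0.4106, 0.4089, 0.9879] | dist 0.1657 deg 98.44 | t 9.85 q [-0.2, 0.37, -0.93, 1.98, 0.95, 1.52, -0.87] F [ 0.4 -0.8 -0.7]
offset [-0.0907, -0.2363, 0.2139] turn [-0.4089, 0.4106, -0.988] | dist 0.1657 deg 98.44 | t 9.85 q [-0.2, 0.37, -0.93, 1.98, 0.95, 1.52, -0.87] F [ 0.4 -0.8 -0.7]
```

>>> {"fn": "carry_out", "kwargs": {
  "offset": [
    [-0.017,-0.03,0.02],
    [-0.035,-0.06,0.04],
    [-0.05,-0.09,0.06],
    [-0.067,-0.118,0.086],
    [-0.084,-0.148,0.108],
    [-0.1,-0.177,0.13],
    [-0.117,-0.207,0.15],
    [-0.133,-0.236,0.172]
  ],
  "turn": [
    [0.034,0.034,0.082],
    [0.068,0.068,0.164],
    [0.102,0.102,0.247],
    [0.137,0.136,0.329],
    [0.171,0.17,0.411],
    [0.205,0.204,0.493],
    [0.239,0.238,0.576],
    [0.273,0.272,0.658]
  ]
}}

```text
clock: 10.7
tcp_pos: [0.428, 0.0319, 0.2788]
orientation: [2.431, 1.546, -0.187]
contact_force: [-1.1, -0.8, 0.2]
grip_width: 0.0001
```

>>> {"fn": "carry_out", "kwargs": {
  "offset": [
    [0,0,0],
    [0,0,0]
  ],
  "turn": [
    [0,0,0],
    [0,0,0]
  ]
}}

```text
clock: 10.9
tcp_pos: [0.4281, 0.0323, 0.279]
orientation: [2.425, 1.55, -0.19]
contact_force: [-0.8, 0.9, -0.1]
grip_width: 0.0001
```

```bash
python3 - <<'E'
from h import *; from bench import r
o=r.get_obs(); print(o["tcp_pos"].round(4)); step(o,[.4285,.0342,.25],Rtilt(.642,0))
E
```

```text
[0.4281 0.0323 0.279 ]
offset [0.0179, -0.0091, 0.0545] turn [0.1368, 0.1384, 0.328] | dist 0.029 deg 32.78 | t 10.9 q [0.3, 0.12, -0.77, 2.03, 0.38, 1.16, -1.08] F [-0.8  0.9 -0.1]
```

>>> {"fn": "carry_out", "kwargs": {
  "offset": [
    [0.004,-0.002,0.01],
    [0.008,-0.004,0.02],
    [0.012,-0.006,0.03],
    [0.016,-0.008,0.045],
    [0.018,-0.009,0.054],
    [0.018,-0.009,0.054],
    [0.018,-0.009,0.054]
  ],
  "turn": [
    [0.03,0.03,0.07],
    [0.06,0.06,0.14],
    [0.09,0.09,0.21],
    [0.12,0.12,0.28],
    [0.137,0.138,0.328],
    [0.137,0.138,0.328],
    [0.137,0.138,0.328]
  ]
}}

```text
clock: 11.6
tcp_pos: [0.4287, 0.0369, 0.2507]
orientation: [-2.978, -1.001, 0.0]
contact_force: [0.1, 0.8, 0.7]
grip_width: 0.0001
```

```bash
python3 - <<'E'
from h import *; from bench import r,imaging
o=r.get_obs(); print(o["tcp_pos"].round(4)); step(o,[.4285,.0342,.165],Rtilt(.642,0))
f=imaging.grab_frame("wrist"); cv2.imwrite("pics/w6.png",f["pixels"][:,:,::-1])
print(proj(f,np.array([[.4333,.0378,.145],[.4285,.0342,.145]])).round())
E
```

```text
[0.4287 0.0369 0.2507]
offset [-0.0036, 0.0041, 0.1714] turn [-0.0001, 0.0002, 0.0045] | dist 0.0857 deg 0.39 | t 11.6 q [0.43, 0.12, -0.69, 2.06, 0.09, 0.99, -1.23] F [0.1 0.8 0.7]
[[316. 236.]
 [316. 246.]]
```

View pics/w6.png

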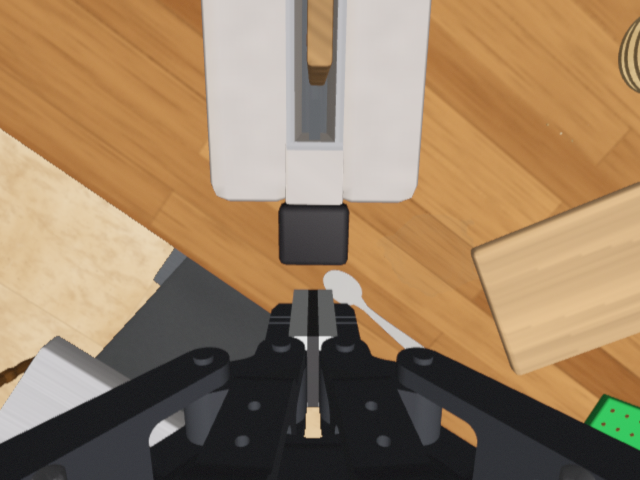

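The tab centre is at (314,235), where it was predicted, and the slice stands in the slot at (319,40). Next I'll descend to just above the tab.

>>> {"fn": "carry_out", "kwargs": {
  "offset": [
    [-0.004,0.004,0.03],
    [-0.004,0.004,0.07],
    [-0.004,0.004,0.11],
    [-0.004,0.004,0.14],
    [-0.004,0.004,0.16],
    [-0.004,0.004,0.17],
    [-0.004,0.004,0.17]
  ],
  "turn": [
    [0,0,0.004],
    [0,0,0.004],
    [0,0,0.004],
    [0,0,0.004],
    [0,0,0.004],
    [0,0,0.004],
    [0,0,0.004]
  ]
}}

```text
clock: 12.35
tcp_pos: [0.4286, 0.0339, 0.1658]
orientation: [-2.981, -0.989, -0.001]
contact_force: [-0.1, -0.0, 0.5]
grip_width: -0.0004
```

>>> {"fn": "carry_out", "kwargs": {
  "offset": [
    [0,0,0.006],
    [0,0,0.012],
    [0,0,0.018],
    [0,0,0.024],
    [0,0,0.03],
    [0,0,0.036],
    [0,0,0.036]
  ],
  "turn": [
    [0,0,0],
    [0,0,0],
    [0,0,0],
    [0,0,0],
    [0,0,0],
    [0,0,0],
    [0,0,0]
  ]
}}

```text
clock: 13.05
tcp_pos: [0.4291, 0.0336, 0.1481]
orientation: [-2.982, -0.986, -0.003]
contact_force: [-0.4, -0.5, 2.3]
grip_width: 0.0003
```

>>> {"fn": "carry_out", "kwargs": {
  "offset": [
    [0,0,0.009],
    [0,0,0.018],
    [0,0,0.027],
    [0,0,0.036],
    [0,0,0.045],
    [0,0,0.054],
    [0,0,0.062],
    [0,0,0.062]
  ],
  "turn": [
    [0,0,0],
    [0,0,0],
    [0,0,0],
    [0,0,0],
    [0,0,0],
    [0,0,0],
    [0,0,0],
    [0,0,0]
  ]
}}

```text
clock: 13.85
tcp_pos: [0.4291, 0.0336, 0.1169]
orientation: [-2.982, -0.986, -0.003]
contact_force: [-0.7, -0.4, 6.0]
grip_width: 0.0004
```

```bash
python3 - <<'E'
from h import *; from bench import r,imaging
o=r.get_obs(); print(o["tcp_pos"].round(4)); step(o,[.4285,.0342,.114],Rtilt(.642,0))
fs=[imaging.grab_frame(c) for c in("scene","side","wrist")]
for f in fs[:2]: print("tab top center proj at .1",proj(f,box(.4333,.0378,-.9289,.04,.036,.1,.1))[::2].round(1).tolist())
a=cv2.resize(fs[0]["pixels"][235:320,235:340,::-1],None,fx=3.8,fy=3.8,interpolation=3)
b=cv2.resize(fs[2]["pixels"][:,:,::-1],(400,300))
c=np.zeros((323,800,3),np.uint8); c[:,:399]=a; c[:300,400:]=b
cv2.imwrite("pics/c7.png",c)
E
```

```text
[0.4291 0.0336 0.1169]
offset [-0.0003, -0.0017, 0.0059] turn [0.0001, -0.0012, -0.0021] | dist 0.0031 deg 0.21 | t 13.85 q [0.33, 0.33, -0.63, 2.2, 0.3, 0.69, -1.45] F [-0.7 -0.4  6. ]
tab top center proj at .1 [[323.3, 287.2], [310.1, 285.5], [325.9, 277.1], [312.9, 275.5]]
tab top center proj at .1 [[362.4, 287.0], [349.4, 291.4], [354.6, 277.0], [341.8, 281.2]]
```

View pics/c7.png

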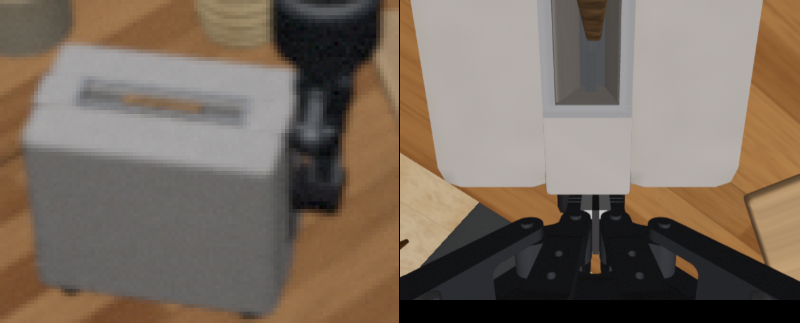

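The lever is nearly at the third notch, at about 42 mm. The slice has sunk level with the slot mouth, crop (160,103). Next I'll press the last 3 mm and check the force.

>>> {"fn": "carry_out", "kwargs": {
  "offset": [
    [0,0,0.003],
    [0,0,0.006],
    [0,0,0.006],
    [0,0,0.006]
  ],
  "turn": [
    [0,0,0],
    [0,0,0],
    [0,0,0],
    [0,0,0]
  ]
}}

```text
clock: 14.4
tcp_pos: [0.4291, 0.0335, 0.1143]
orientation: [-2.983, -0.986, -0.003]
contact_force: [-2.4, -1.6, 8.3]
grip_width: -0.0004
```

>>> {"fn": "carry_out", "kwargs": {
  "offset": [
    [0,0,0.001],
    [0,0,0.001],
    [0,0,0.001],
    [0,0,0.001],
    [0,0,0.001]
  ],
  "turn": [
    [0,0,0],
    [0,0,0],
    [0,0,0],
    [0,0,0],
    [0,0,0]
  ]
}}

```text
clock: 14.9
tcp_pos: [0.4291, 0.0336, 0.1139]
orientation: [-2.983, -0.986, -0.003]
contact_force: [-1.8, -0.7, 9.2]
grip_width: -0.0
```

```bash
python3 - <<'E'
from h import *; from bench import r,imaging
f=imaging.grab_frame("side"); o=r.get_obs(); print(o["tcp_pos"].round(4),o["contact_force"].round(1),o["moment"].round(2))
a=f["pixels"][240:330,265:370,::-1]; f2=imaging.grab_frame("scene"); b=f2["pixels"][235:325,235:340,::-1]
cv2.imwrite("pics/c8.png",cv2.resize(np.hstack([b,a]),None,fx=3.8,fy=3.8,interpolation=3))
E
```

```text
[0.4291 0.0336 0.1139] [-2.1 -0.5  9.1] [-0.19  0.34  0.02]
```

Depth is 0.145 − (0.1139 − 0.014) ≈ 0.045 m with about 9.2 N upward, which matches the third notch. Handing in.

```bash
python3 -c "
from bench import r
print(r.hand_in())"
```

```text
the job is handed in; nothing more can be done
None
```

The crispbread is standing in the toaster's slot on its short edge, and I handed in with the gripper holding the lever at the third notch. No verdict came back.

- **Slice:** I gripped the brown slice by its overhanging end, turned it upright and lowered it until I felt about 6 N from the carriage, then let go. The close-up after release showed it standing on its own in the slot. A later view, with the lever at about 42 mm, showed its top had sunk level with the slot's mouth.
- **Lever:** In the last reading the closed fingertips were about 100 mm above the worktop, so the lever was about 45 mm down, 11 mm short of the bottom stop. The upward force was about 9.1 N, against the 9.5 N expected at that notch, and it rose through the notch as expected.
- **Time and contact:** The job took about 15 s of the 51 s allowed. Every force I read was under 10 N. I steered clear of the other things on the worktop, but did not measure whether any had shifted.
- **Checks that failed or disagreed:** The last picture could not be viewed because I had reached the limit of 12, so the final lever depth rests on the arm's position and force alone. My first slot position from the room cameras was about 6 mm off. I corrected it from the wrist camera, which gave the right slot size, before lowering the slice.

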